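# Sort vials, collars and an applicator into their trays

## Task

Five cosmetic parts lie mixed on the green mat; sort them into the three black trays, each part into the tray whose glued-on sample on the ledge shows its kind: both vials into the vial tray standing upright, both collars into the collar tray lying flat, the applicator into the applicator tray lying down. Set each part gently on the floor of the tray's bay without dropping it or stacking parts on one another. Leave the jar and the tweezers where they are.

Things in the scene. Friction and masses are not known exactly. Their poses are not given: they have to be found in the camera images.
- vial_tall: Loose. Slim opal-white glass vial, standing: round body 26 mm in diameter and 38 mm high, then a neck 16 mm in diameter, 50 mm high in all, solid. Origin at the centre of its underside, z up. 28 to 56 g.
- vial_short: Loose. Squat opal-white glass vial, standing: round body 36 mm in diameter and 24 mm high, then a neck 24 mm in diameter, 33 mm high in all, solid. Origin at the centre of its underside, z up. 32 to 63 g.
- applicator: Loose. Applicator lying flat: white square cap 36 mm long, 24 x 24 mm in section, with a thin stem (6 mm across, grey tip 9 mm) standing 44 mm out of one end. Origin at the cap's centre, 12 mm above its support; x runs along the stem: cap end at -18 mm, tip at +62 mm. At the start the stem points roughly to the robot. Nearly all its weight is in the cap. 14 to 28 g.
- collar_large: Loose. Wide aluminium collar (plain ring) lying flat: 40 mm outside, 28 mm inside, 16 mm high. Origin at the centre of its underside, z up along its axis.
- collar_small: Loose. Narrow aluminium collar (plain ring) lying flat: 28 mm outside, 18 mm inside, 16 mm high. Origin at the centre of its underside, z up along its axis.
- tray_vials: Tray for the vials. Fixed black tray with an open bay 110 mm (x) by 140 mm (y) inside, floor and walls 4 mm thick, walls 24 mm high. Origin on the bench under the bay's centre. Outside its +x wall (away from the robot; yaw within 0.2 rad) a 10 mm high ledge carries a glued-on sample, 80 mm from the origin: a slim white vial, standing, its top 60 mm above the bench.
- tray_applicators: Tray for the applicator. Fixed black tray with an open bay 110 mm (x) by 140 mm (y) inside, floor and walls 4 mm thick, walls 24 mm high. Origin on the bench under the bay's centre. Outside its +x wall (away from the robot; yaw within 0.2 rad) a 10 mm high ledge carries a glued-on sample, 80 mm from the origin: a white applicator lying along the tray's y, its top 34 mm above the bench.
- tray_collars: Tray for the collars. Fixed black tray with an open bay 110 mm (x) by 140 mm (y) inside, floor and walls 4 mm thick, walls 24 mm high. Origin on the bench under the bay's centre. Outside its +x wall (away from the robot; yaw within 0.2 rad) a 10 mm high ledge carries a glued-on sample, 80 mm from the origin: a wide aluminium collar, its top 26 mm above the bench.
- wipes_jar: Bystander, loose: grey lidded jar, 68 mm in diameter, 75 mm high, standing on the right of the work. Origin at the centre of its underside. To be left alone.
- tweezers: Bystander, loose: steel tweezers 123 mm long, 7 mm thick, lying flat on the left of the work. Origin on the bench near the middle of their length. To be left alone.

How it is judged:
At the end, for the whole second after the job is handed in: All parts released and at rest on the floor of their tray's bay, inside its walls: vials upright within 0.15 rad in the vial tray, collars flat within 0.15 rad (either way up) in the collar tray, applicator level within 0.15 rad in the applicator tray; none over 4 mm off the floor (x of vial_tall in the frame of tray_vials between -0.055 and 0.055 m and y of vial_tall in the frame of tray_vials between -0.07 and 0.07 m and z of each of vial_tall, vial_short in the frame of tray_vials below 0.008 m and linear speed of each of vial_tall, vial_short, collar_large, collar_small, applicator below 0.02 m/s and angular speed of each of vial_tall, vial_short, collar_large, collar_small, applicator below 0.3 rad/s and contact force between each of vial_tall, vial_short, collar_large, collar_small, applicator and the fingers below 0.05 N and angle between each of vial_tall, vial_short's own z axis and vertical below 0.15 rad and x of vial_short in the frame of tray_vials between -0.055 and 0.055 m and y of vial_short in the frame of tray_vials between -0.07 and 0.07 m and x of collar_large in the frame of tray_collars between -0.055 and 0.055 m and y of collar_large in the frame of tray_collars between -0.07 and 0.07 m and z of each of collar_large, collar_small in the frame of tray_collars below 0.024 m and ((angle between collar_large's own z axis and vertical below 0.15 rad and z of collar_large in the frame of tray_collars below 0.008 m) or angle between collar_large's own z axis and vertical above 2.99 rad) and x of collar_small in the frame of tray_collars between -0.055 and 0.055 m and y of collar_small in the frame of tray_collars between -0.07 and 0.07 m and ((angle between collar_small's own z axis and vertical below 0.15 rad and z of collar_small in the frame of tray_collars below 0.008 m) or angle between collar_small's own z axis and vertical above 2.99 rad) and x of applicator in the frame of tray_applicators between -0.055 and 0.055 m and y of applicator in the frame of tray_applicators between -0.07 and 0.07 m and z of applicator in the frame of tray_applicators below 0.02 m and angle between applicator's own x axis and vertical between 1.42 and 1.72 rad); the robot touches nothing.
It fails at once if the jar is disturbed (shifted by more than 20 mm) (distance of wipes_jar from where it was at the start of the episode above 0.02 m).
It fails at once if the pair of tweezers is disturbed (shifted by more than 20 mm) (distance of tweezers from where it was at the start of the episode above 0.02 m).
It fails at once if a part is dropped or thrown (faster than 0.6 m/s while touching nothing) ((linear speed of vial_tall above 0.6 m/s and contact force between vial_tall and anything else below 0.001 N) or (linear speed of vial_short above 0.6 m/s and contact force between vial_short and anything else below 0.001 N) or (linear speed of applicator above 0.6 m/s and contact force between applicator and anything else below 0.001 N) or (linear speed of collar_large above 0.6 m/s and contact force between collar_large and anything else below 0.001 N) or (linear speed of collar_small above 0.6 m/s and contact force between collar_small and anything else below 0.001 N)).
It also fails if it takes over 118 s, if anything falls off the work surface, if the arm or the gripper's body presses on something with over 40 N, if the wrist force passes 120 N, or if a joint passes its speed limit or range.

## Robot

A 6-joint arm with a two-finger parallel gripper is mounted at the origin on the work surface. World frame = base frame: x ahead of the robot, y to its left, z up, the work surface at z = 0. Lengths are in m, angles in rad, forces in N, time in s.
With the tool pointing down it reaches from about 0.375 to 0.975 m from the base axis. Payload 3.8 kg.
Tool frame: the origin (TCP) lies at the very end of the fingers, on their centre line; the grasp point (between the pads) lies 19 mm behind it; z points along the fingers, y is the line along which they close (so a half turn about z gives the same grasp; the last joint's range is limited). The gripper opens to 88 mm and grips with 3 to 60 N. Pads are 18 mm wide; open, the fingers measure 123 mm over their backs; the gripper's body (75 mm by 187 mm) begins 45 mm behind the grasp point.
Start: joints at [-1.352, 0.264, 1.604, -0, 1.274, -0.037], TCP at [0.171, -0.653, 0.239] pointing down, gripper open.
Joint ranges: [-2.63, 2.63], [-0.94, 2.18], [0.31, 2.57], [-1.31, 4.45], [0, 2.66], [-2.55, 2.55]. Speed limits (rad/s): [2.57, 2.57, 3.14, 3.14, 3.14, 3.14].

## Interface

Orientations are given as [roll, pitch, yaw] about the fixed x, y, z axes, in that order (R = Rz(yaw) Ry(pitch) Rx(roll)).
In Python, from workcell import state, viewer, workorder, models gives the robot as it stands.
- The arm moves only by the shell command python3 -m crank 'ROWS' [OPENING] [FORCE]. ROWS is JSON, a list of rows, each a list of 6 numbers: the shift along the world's x, y, z normalised to -1 to 1, where 1 is 400 mm, then the turn, a rotation vector about the world's x, y, z normalised to -1 to 1, where 1 is 6 degrees. In form: [[tx, ty, tz, wx, wy, wz], ...]. A call has exactly 10 rows; each row shifts and turns the commanded pose from where the row before left it; what a row does not reach is not made up. A row lasts 1/8 s, in which the tool goes at most 62.5 mm and 10.7 degrees, less where a joint would pass 70% of its speed; a pose out of reach is approached as far as the arm can. A call with a number of a shift or a turn outside -1 to 1 is refused whole. A call with a gripper value outside its range is refused whole. OPENING is the finger opening in mm, from 0 to 88.1, set as the call begins (- or left out, the last holds). The fingers move at their own pace and stop on an object; FORCE is the grip in N (left out, the last holds). Time passes only in rows, so rows that do not move let the fingers close, or fill a call up. It gives the time, the measured TCP pose, the force, the opening and the grip force at its end, in the units of the state.
- state(): the state, without advancing time (a new reading comes with each control period).
- viewer.grab_frame(name): name is "scene" or "top" or "wrist"; returns the picture (384x512x3 uint8, red, green, blue); there is no depth.
- viewer.get_calibration(name): a dict with "K" (3x3 intrinsics, pixels), "R" (3x3) and "t" (3): a world point X has camera coordinates R X + t. Camera axes: x right, y down, z forward; pixel columns grow to the right and rows downward; lengths in m; the calibration is good to about 2 mm. A picture is of the moment at which its call begins: read the wrist's pose just before it. get_calibration takes no time and is no camera call; for the wrist camera it gives the pose at the moment of the call.
- workorder.hand_in(): hands the job in; it is judged then, once.
Trained networks look in the newest picture that a camera, given by its name, has taken for a name from the list of things; names that differ only in an ending like _2 or _b are one class to them, and where a whole thing is asked for, a point or a joint stands for the part that bears it (a point fixed in the world has none). Each returns a list of dicts, best first, with "p" (0 to 1); they miss things now and then, are a little off and sometimes report something else, mostly with a low value. They report only what shows in the picture. A call takes as long as a camera call.
- models.recognise(target, camera): "point" ([row, column] in pixels, amid what is visible of it).
The state is a dict: "clock": time; "joint_pos": joint angles; "joint_vel": joint speeds; "tau": joint torques, N m; "position": TCP position; "orientation": TCP orientation; "force": force on the tool from outside, world axes, zero at the start; "moment": the same for the moment, N m; "gripper_width": finger opening in m; "gripper_force": force on a finger pad.
Only numpy, scipy, OpenCV 4.12 (cv2) and the standard library are available. Lean on these libraries where they do the work, as an engineer would, in place of code of your own. Each camera call takes 0.05 s, during which the arm holds its last target. There are 200 camera calls.

## Working session

There is one attempt and no reset: what is moved stays moved. The work goes in short steps, Python scripts to look and compute and a shell command to move; the robot and the scene stay as the last step left them, time stands still between calls to the robot, and variables do not carry over. Pictures are saved under pics/ and viewed, at most 14 in all, crops included, and the job is handed in when it is done.

```bash
ls; mkdir -p pics; cat > h.py <<'E'
import numpy as np, cv2
from workcell import state, viewer, workorder, models
def ray(cam,px,z,c=None):
    c=c or viewer.get_calibration(cam); K,R,t=map(np.array,(c["K"],c["R"],c["t"]))
    d=R.T@np.linalg.inv(K)@np.array([px[1],px[0],1.]); o=-R.T@t
    return o+d*(z-o[2])/d[2]
def save(cam,name):
    im=viewer.grab_frame(cam); cv2.imwrite(f"pics/{name}.png",im[...,::-1]); return im
E
python3 - <<'E'
from h import *
s=state(); print(s["clock"],s["position"],s["orientation"],s["gripper_width"])
a=save("top","top0"); 
H={"vial_tall":.025,"vial_short":.017,"applicator":.012,"collar_large":.012,"collar_small":.012,"tray_vials":.01,"tray_applicators":.01,"tray_collars":.01,"wipes_jar":.07,"tweezers":.004}
for n,h in H.items():
    for d in models.recognise(n,"top")[:3]: print(n,round(d["p"],2),np.round(d["point"]),np.round(ray("top",d["point"],h),3))
c=viewer.get_calibration("top"); print(np.round(-np.array(c["R"]).T@c["t"],3), np.array(c["K"])[0])
save("scene","scene0"); print(state()["clock"])
E
```

```text
pics
0.0 [ 0.17063905 -0.65234807  0.23741906] [-3.13941964e+00 -7.65015146e-05  2.55817902e-01] 0.08879817027911921
vial_tall 0.39 [231. 214.] [0.423 0.139 0.025]
vial_short 0.55 [229. 217.] [0.43  0.129 0.017]
applicator 0.43 [224. 330.] [ 0.43  -0.25   0.012]
collar_large 0.49 [224. 180.] [0.453 0.25  0.012]
tray_vials 0.61 [164. 325.] [ 0.636 -0.251  0.01 ]
tray_applicators 0.82 [168. 175.] [0.651 0.265 0.01 ]
tray_applicators 0.37 [222. 178.] [0.462 0.257 0.01 ]
tray_collars 0.83 [169. 253.] [ 0.632 -0.002  0.01 ]
wipes_jar 0.76 [192. 400.] [ 0.514 -0.475  0.07 ]
tweezers 0.4 [233. 118.] [0.434 0.46  0.004]
[0.178 0.012 1.627] [488.80000015   0.         252.36708477]
0.6
```

```bash
python3 - <<'E'
import cv2
a=cv2.imread("pics/top0.png")[130:265,90:440]; cv2.imwrite("pics/topc.png",cv2.resize(a,None,fx=2.28,fy=2.28,interpolation=cv2.INTER_CUBIC))
E
```

```text
(no output)
```

View pics/topc.png

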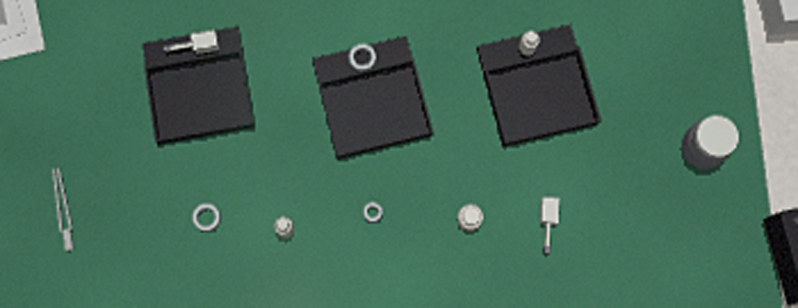

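View pics/scene0.png

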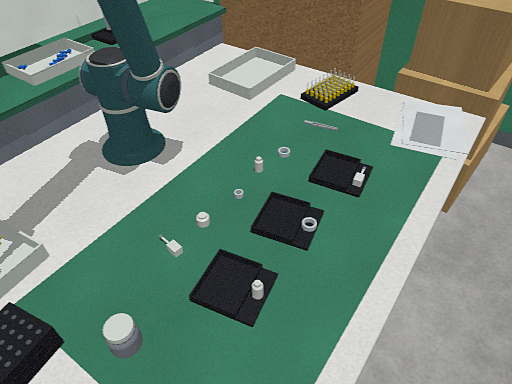

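The top view (crop) shows the trays left to right: applicator, collars, vials. Below them, left to right, are the large collar (205,217), tall vial (284,227), small collar (372,212), short vial (470,217) and applicator (550,225, stem towards the robot). Next I'll measure these precisely by segmentation.

```bash
python3 - <<'E'
from h import *
im=cv2.imread("pics/top0.png"); 
hsv=cv2.cvtColor(im,cv2.COLOR_BGR2HSV)
names=["collar_large","vial_tall","collar_small","vial_short","applicator"]
C=[(205,217),(284,227),(372,212),(470,217),(549,222)]; hh=[.012,.027,.012,.018,.012]
for n,(u,v),h in zip(names,C,hh):
    u=90+u/2.28; v=130+v/2.28; r=14
    u0,v0=int(u)-r,int(v)-r
    m=(hsv[v0:v0+2*r,u0:u0+2*r,1]<75).astype(np.uint8)
    ys,xs=np.nonzero(m); bb=(ys.min()+ys.max())/2+v0,(xs.min()+xs.max())/2+u0
    print(n,m.sum(),"bbox size",np.ptp(ys)+1,np.ptp(xs)+1,np.round(ray("top",bb,h),3))
    if n=="applicator":
        pts=np.array([ray("top",(y+v0,x+u0),h)[:2] for y,x in zip(ys,xs)])
        print(np.round([pts[pts[:,0]>pts[:,0].max()-.03].mean(0),pts[pts[:,0]<pts[:,0].min()+.03].mean(0)],3))
m=(hsv[...,2]<75).astype(np.uint8); m[:140]=0; m[200:]=0; m[:,:140]=0;m[:,365:]=0
m=cv2.morphologyEx(m,cv2.MORPH_CLOSE,np.ones((5,5)))
for c in cv2.findContours(m,0,2)[0]:
    if cv2.contourArea(c)<500: continue
    w=np.array([ray("top",(p[0][1],p[0][0]),.024)[:2] for p in c],np.float32)
    r=cv2.minAreaRect(w); print("tray",np.round(r[0],3),np.round(r[1],3),r[2], np.round(cv2.boxPoints(r),3).tolist())
c=viewer.get_calibration("wrist"); R=np.array(c["R"]); print("wristcam",np.round(-R.T@c["t"],3),np.round(R,2).tolist(),np.array(c["K"])[0,0])
E
```

```text
collar_large 88 bbox size 13 13 [0.45  0.252 0.012]
vial_tall 73 bbox size 11 9 [0.428 0.137 0.027]
collar_small 53 bbox size 10 9 [0.446 0.007 0.012]
vial_short 117 bbox size 13 12 [ 0.429 -0.133  0.018]
applicator 132 bbox size 25 9 [ 0.414 -0.251  0.012]
[[ 0.441 -0.253]
 [ 0.388 -0.244]]
tray [ 0.615 -0.001] [0.165 0.149] 11.1675386428833 [[0.5199999809265137, 0.05700000002980232], [0.5490000247955322, -0.09000000357627869], [0.7110000252723694, -0.057999998331069946], [0.6819999814033508, 0.08900000154972076]]
tray [0.647 0.258] [0.166 0.149] 7.600519180297852 [[0.5550000071525574, 0.32100000977516174], [0.5740000009536743, 0.17299999296665192], [0.7390000224113464, 0.19499999284744263], [0.718999981880188, 0.34299999475479126]]
tray [ 0.621 -0.249] [0.165 0.153] 10.535189628601074 [[0.5260000228881836, -0.18799999356269836], [0.5540000200271606, -0.33899998664855957], [0.7160000205039978, -0.3089999854564667], [0.6880000233650208, -0.15800000727176666]]
wristcam [ 0.238 -0.636  0.386] [[0.25, -0.97, 0.0], [-0.93, -0.24, 0.27], [-0.26, -0.07, -0.96]] 329.58915650550546
```

```bash
python3 -m crank '[[0.0675,0.1,0,0,0,-0.41],[0.0675,0.1,0,0,0,-0.41],[0.0675,0.1,0,0,0,-0.41],[0.0675,0.1,0,0,0,-0.41],[0.0675,0.1,0,0,0,-0.41],[0.0675,0.1,0,0,0,-0.41],[0.0675,0.1,0,0,0,-0.41],[0.0675,0.1,0,0,0,-0.41],[0.0675,0.1,0,0,0,-0.41],[0.0675,0.1,0,0,0,-0.41]]' 80 20
python3 - <<'E'
from h import *
s=state(); print(s["clock"],s["position"],s["orientation"])
c=viewer.get_calibration("wrist"); save("wrist","w1")
for n,h in [("applicator",.012),("vial_short",.017),("tray_vials",.01),("collar_small",.008)]:
    for d in models.recognise(n,"wrist")[:2]: print(n,round(d["p"],2),np.round(d["point"]),np.round(ray("wrist",d["point"],h,c),3))
E
```

```text
clock: 1.85
position: [0.4416, -0.2517, 0.2391]
orientation: [3.141, -0.001, -0.175]
force: [0.4, -0.8, 0.3]
gripper_width: 0.0797
gripper_force: 0.0
1.85 [ 0.44157109 -0.25168187  0.23910601] [ 3.14123914e+00 -9.35898845e-04 -1.75006396e-01]
applicator 0.88 [170. 260.] [ 0.429 -0.25   0.012]
vial_short 0.59 [182. 165.] [ 0.435 -0.14   0.017]
tray_vials 0.97 [ 27. 231.] [ 0.584 -0.247  0.01 ]
tray_vials 0.44 [54. 38.] [ 0.594 -0.039  0.01 ]
collar_small 0.57 [193.  44.] [0.446 0.009 0.008]
```

View pics/w1.png

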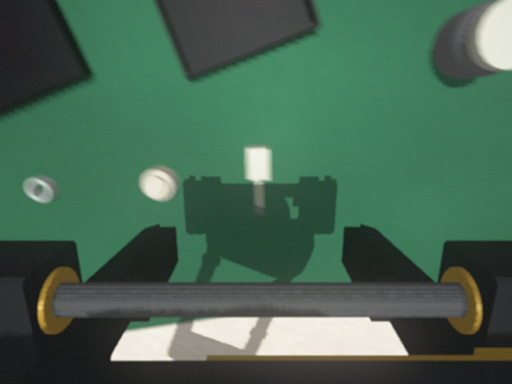

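The wrist view shows the applicator cap at about (row 162, col 258), lined up with the tool. The short vial is near (183,158) and the small collar near (189,41).

```bash
cat >> h.py <<'E'
def blob(cam,im,c,px,r,h,thr=70):
    """white/grey blob near px: centroid, minAreaRect and the positions at height h"""
    v0,u0=int(px[0])-r,int(px[1])-r
    hsv=cv2.cvtColor(im[v0:v0+2*r,u0:u0+2*r],cv2.COLOR_RGB2HSV)
    m=((hsv[...,1]<thr)&(hsv[...,2]>110)).astype(np.uint8)
    k=max(cv2.findContours(m,0,2)[0],key=cv2.contourArea)
    w=np.array([ray(cam,(p[0][1]+v0,p[0][0]+u0),h,c)[:2] for p in k],np.float32)
    b=cv2.minAreaRect(w); return np.round(b[0],4),np.round(b[1],4),round(b[2],1),len(k)
E
python3 - <<'E'
from h import *
im=cv2.imread("pics/w1.png")[...,::-1].copy(); c=viewer.get_calibration("wrist")
print("cap",blob("wrist",im,c,(160,258),20,.024),blob("wrist",im,c,(160,258),20,.012))
print("vs",blob("wrist",im,c,(183,158),26,.017)); print("cs",blob("wrist",im,c,(189,41),24,.008))
for p in [(78,190),(25,318),(0,155)]: print(ray("wrist",p,.024,c)[:2], ray("wrist",p,0,c)[:2])
E
```

```text
cap (array([ 0.4396, -0.2516]), array([0.0316, 0.0385]), 80.1, 23) (array([ 0.4373, -0.2511]), array([0.0326, 0.0398]), 80.1, 23)
vs (array([ 0.4347, -0.1338]), array([0.0454, 0.044 ]), 51.4, 63)
cs (array([0.4512, 0.0112]), array([0.0375, 0.0356]), 55.3, 44)
[ 0.53974723 -0.19719913] [ 0.54176352 -0.19266466]
[ 0.56689651 -0.33501088] [ 0.57071422 -0.33962057]
[ 0.61678747 -0.17987245] [ 0.62391558 -0.17418831]
```

```bash
python3 -m crank '[[0,0,-0.075,0,0,0],[0,0,-0.075,0,0,0],[0,0,-0.075,0,0,0],[0,0,-0.075,0,0,0],[0,0,-0.075,0,0,0],[0,0,-0.075,0,0,0],[0,0,-0.075,0,0,0],[0,0,-0.04,0,0,0],[0,0,-0.022,0,0,0],[0,0,0,0,0,0]]' 60 15
python3 -m crank '[[0,0,0,0,0,0],[0,0,0,0,0,0],[0,0,0,0,0,0],[0,0,0,0,0,0],[0,0,0,0,0,0],[0,0,0,0,0,0],[0,0,0,0,0,0],[0,0,0,0,0,0],[0,0,0,0,0,0],[0,0,0,0,0,0]]' 0 15
```

```text
clock: 3.35
position: [0.4407, -0.2535, 0.0039]
orientation: [-3.142, 0.0, -0.174]
force: [0.6, -0.2, 0.9]
gripper_width: 0.0602
gripper_force: 0.0
clock: 4.6
position: [0.441, -0.2531, 0.0043]
orientation: [3.142, -0.0, -0.174]
force: [-1.0, 1.6, 5.0]
gripper_width: 0.0239
gripper_force: 15.0
```

```bash
python3 -m crank '[[0,0,0.04,0,0,0],[0,0,0.075,0,0,0],[0,0,0.08,0,0,0],[0,0,0.08,0,0,0],[0.05,0.12,0,0,0,0.25],[0.05,0.12,0,0,0,0.25],[0.05,0.12,0,0,0,0.25],[0.05,0.12,0,0,0,0.25],[0.05,0.12,0,0,0,0.25],[0.05,0.12,0,0,0,0.25]]' 
python3 -m crank '[[0.046,0.112,0,0,0,0.25],[0.046,0.112,0,0,0,0.25],[0.046,0.112,0,0,0,0.25],[0.046,0.112,0,0,0,0.25],[0.04,0.09,0,0,0,0],[0.008,0.022,0,0,0,0],[0,0,0,0,0,0],[0,0,0,0,0,0],[0,0,0,0,0,0],[0,0,0,0,0,0]]'
python3 - <<'E'
from h import *
c=viewer.get_calibration("wrist"); im=save("wrist","w2")
for n,h in [("tray_applicators",.01),("applicator",.09)]:
    for d in models.recognise(n,"wrist")[:2]: print(n,round(d["p"],2),np.round(d["point"]),np.round(ray("wrist",d["point"],h,c),3))
E
```

```text
clock: 5.85
position: [0.5613, 0.0366, 0.1147]
orientation: [3.141, -0.001, -0.015]
force: [0.0, -0.1, 0.5]
gripper_width: 0.024
gripper_force: 15.0
clock: 7.1
position: [0.6535, 0.258, 0.1141]
orientation: [3.142, 0.0, 0.087]
force: [-0.5, -0.5, -0.1]
gripper_width: 0.0239
gripper_force: 15.0
tray_applicators 0.86 [156. 256.] [0.678 0.262 0.01 ]
applicator 0.8 [256. 259.] [0.635 0.256 0.09 ]
```

View pics/w2.png

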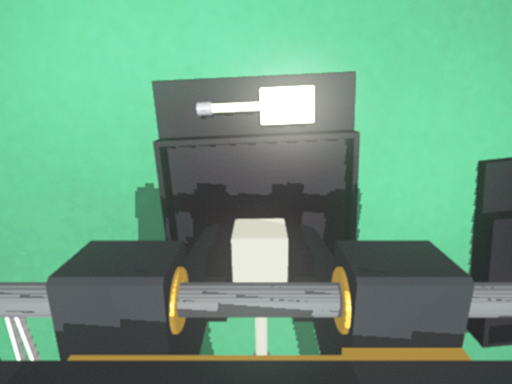

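The wrist view shows the bay's far inner wall at row ~145 between cols ~167 and 350. The cap is held straight and centred between those side walls.

```bash
python3 - <<'E'
from h import *
c=viewer.get_calibration("wrist")
a=ray("wrist",(145,165),.024,c);b=ray("wrist",(137,354),.024,c); print(a,b,np.linalg.norm(a-b)); d=(b-a)/np.linalg.norm(b-a); nx=np.array([-d[1],d[0]]); nx*=np.sign(nx[0]); print("yaw",np.degrees(np.arctan2(nx[1],nx[0])),"origin",(a+b)[:2]/2-nx*.057)
E
```

```text
[0.6833459  0.32905277 0.024     ] [0.70087733 0.19439332 0.024     ] 0.13579586874899466
yaw 7.417663902035856 origin [0.63558862 0.25436427]
```

```bash
python3 -m crank '[[0,0,-0.05,0,0,0],[0,0,-0.07,0,0,0],[0,0,-0.07,0,0,0],[0,0,-0.04,0,0,0],[0,0,-0.02,0,0,0],[0,0,-0.008,0,0,0],[0,0,-0.004,0,0,0],[0,0,-0.001,0,0,0],[0,0,0,0,0,0],[0,0,0,0,0,0]]'
```

```text
clock: 8.5
position: [0.6538, 0.2591, 0.0092]
orientation: [-3.141, -0.001, 0.088]
force: [0.0, 0.0, -0.2]
gripper_width: 0.0237
gripper_force: 15.0
```

```bash
python3 -m crank '[[0,0,-0.001,0,0,0],[0,0,0,0,0,0],[0,0,0,0,0,0],[0,0,0,0,0,0],[0,0,0.03,0,0,0],[0,0,0.1,0,0,0],[0,0,0.12,0,0,0],[-0.06,-0.02,0.12,0,0,0],[-0.12,-0.04,0.1,0,0,0],[-0.12,-0.04,0,0,0,0]]' 42
python3 -m crank '[[-0.12,-0.04,0,0,0,0.2],[-0.09,-0.03,0,0,0,0.2],[0,0,0,0,0,0],[0,0,0,0,0,0],[0,0,0,0,0,0],[0,0,0,0,0,0],[0,0,0,0,0,0],[0,0,0,0,0,0],[0,0,0,0,0,0],[0,0,0,0,0,0]]' 64
python3 - <<'E'
from h import *
c=viewer.get_calibration("wrist"); im=save("wrist","w3"); viewer.grab_frame("wrist")
for n,h in [("collar_large",.008),("vial_tall",.025),("collar_small",.008)]:
    for d in models.recognise(n,"wrist")[:2]: print(n,round(d["p"],2),np.round(d["point"]),np.round(ray("wrist",d["point"],h,c),3))
E
```

```text
clock: 9.75
position: [0.5371, 0.2202, 0.2011]
orientation: [-3.139, -0.01, 0.088]
force: [0.5, -0.3, -0.2]
gripper_width: 0.042
gripper_force: 0.0
clock: 11.0
position: [0.451, 0.1915, 0.195]
orientation: [3.142, 0.0, 0.13]
force: [-0.6, -0.8, -0.3]
gripper_width: 0.064
gripper_force: 0.0
vial_tall 0.89 [197. 312.] [0.43  0.135 0.025]
collar_small 0.98 [192. 433.] [0.447 0.006 0.008]
```

View pics/w3.png

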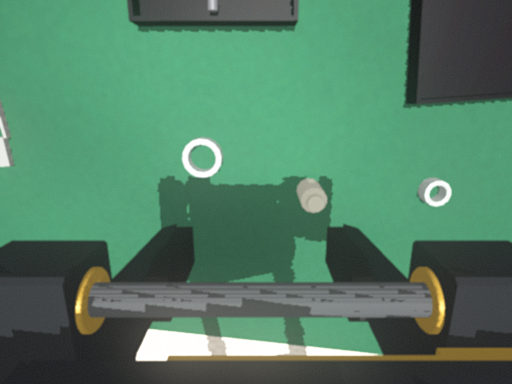

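This view shows the large collar's ring centred at (row 158, col 202), the tall vial with its base near (188,310) and top near (203,315), and the small collar at (191,436).

```bash
python3 - <<'E'
from h import *
c=viewer.get_calibration("wrist")
print("CL",ray("wrist",(157.5,202),.016,c),"CS",ray("wrist",(192,436),.016,c))
print("VT",ray("wrist",(203,315),.05,c),ray("wrist",(195,311.5),.025,c))
a=ray("wrist",(103,407),.012,c); print("collar tray left near corner",a); 
print(np.linalg.norm(ray("wrist",(157,182),.016,c)-ray("wrist",(157,222),.016,c)))
E
```

```text
CL [0.45407919 0.24945276 0.016     ] CS [0.44934713 0.00743219 0.016     ]
VT [0.43178435 0.13636111 0.05      ] [0.43208861 0.13587035 0.025     ]
collar tray left near corner [0.5323456 0.057322  0.012    ]
0.04002949832450386
```

```bash
python3 -m crank '[[0.004,0.0725,-0.03,0,0,0],[0.004,0.0725,-0.05,0,0,0],[0,0,-0.08,0,0,0],[0,0,-0.08,0,0,0],[0,0,-0.08,0,0,0],[0,0,-0.08,0,0,0],[0,0,-0.05,0,0,0],[0,0,-0.02,0,0,0],[0,0,-0.009,0,0,0],[0,0,0,0,0,0]]'
python3 -m crank '[[0,0,0,0,0,0],[0,0,0,0,0,0],[0,0,0,0,0,0],[0,0,0,0,0,0],[0,0,0,0,0,0],[0,0,0,0,0,0],[0,0,0,0,0,0],[0,0,0,0,0,0],[0,0,0,0,0,0],[0,0,0,0,0,0]]' 0 15
```

```text
clock: 12.5
position: [0.4549, 0.2497, 0.0041]
orientation: [-3.141, -0.001, 0.13]
force: [0.2, -0.1, 0.5]
gripper_width: 0.0642
gripper_force: 0.0
clock: 13.75
position: [0.4546, 0.2496, 0.0039]
orientation: [-3.141, -0.001, 0.13]
force: [-1.0, -0.1, 5.9]
gripper_width: 0.0389
gripper_force: 15.0
```

```bash
python3 -m crank '[[0,0,0.05,0,0,0],[0,0,0.1,0,0,0],[0,0,0.1,0,0,0],[0.062,-0.089,0,0,0,0.2],[0.062,-0.089,0,0,0,0.2],[0.062,-0.089,0,0,0,0.2],[0.062,-0.089,0,0,0,0],[0.062,-0.089,0,0,0,0],[0.062,-0.089,0,0,0,0],[0.062,-0.089,0,0,0,0]]'
python3 - <<'E'
from h import *
c=viewer.get_calibration("wrist"); im=save("wrist","w4"); print(state()["position"])
E
```

```text
clock: 15.0
position: [0.6281, -0.001, 0.1027]
orientation: [-3.141, 0.001, 0.193]
force: [-0.1, 1.5, -0.4]
gripper_width: 0.039
gripper_force: 15.0
[ 0.63144689 -0.00525694  0.10321483]
```

View pics/w4.png

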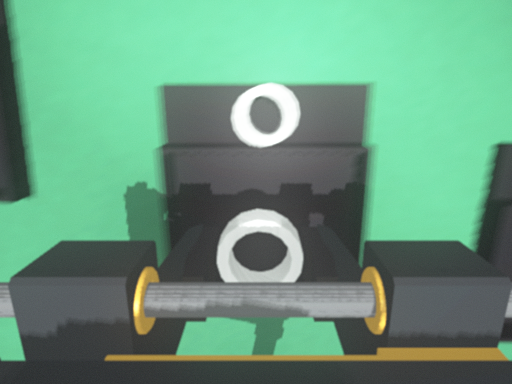

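The large collar is held centred over the collar bay, with the far wall's top edge at row ~147, cols 163–368.

```bash
python3 -m crank '[[0,0,-0.02,0,0,0],[0,0,-0.04,0,0,0],[0,0,-0.07,0,0,0],[0,0,-0.05,0,0,0],[0,0,-0.03,0,0,0],[0,0,-0.016,0,0,0],[0,0,-0.006,0,0,0],[0,0,-0.003,0,0,0],[0,0,0,0,0,0],[0,0,0,0,0,0]]'
python3 - <<'E'
from h import *
c=viewer.get_calibration("wrist"); im=save("wrist","w5"); print(state()["position"])
E
```

```text
clock: 16.3
position: [0.6283, 0.0002, 0.01]
orientation: [3.141, -0.001, 0.193]
force: [-0.9, 0.9, 0.2]
gripper_width: 0.0388
gripper_force: 15.0
[6.28247555e-01 2.04860730e-04 9.94633849e-03]
```

View pics/w5.png

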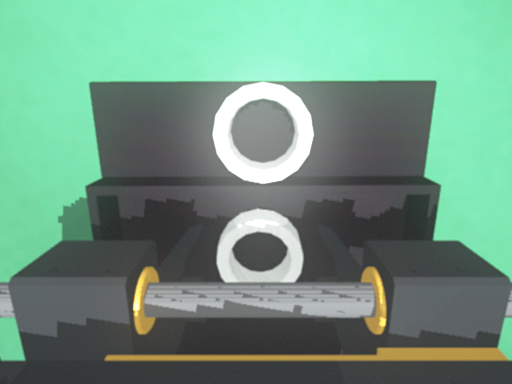

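The collar is inside the bay just short of the floor, with the far wall's outer top edge at row ~180, cols 89–438. I'll work out the tray origin from that, then lower the last 1.5 mm.

```bash
python3 - <<'E'
from h import *
c=viewer.get_calibration("wrist")
a=ray("wrist",(178.5,90),.024,c);b=ray("wrist",(178.5,438),.024,c); d=(b-a); print(np.linalg.norm(d)); d/=np.linalg.norm(d); nx=np.array([-d[1],d[0]]); nx*=np.sign(nx[0]); o=(a+b)[:2]/2-nx*.059
print("yaw",np.degrees(np.arctan2(nx[1],nx[0])),"origin",o,"-x20:",o-.025*nx,"TCP in tray",(state()["position"][:2]-o)@nx)
E
python3 -m crank '[[0,0,-0.002,0,0,0],[0,0,-0.002,0,0,0],[0,0,0,0,0,0],[0,0,0,0,0,0],[0,0,0,0,0,0],[0,0,0,0,0,0],[0,0,0,0,0,0],[0,0,0,0,0,0],[0,0,0,0,0,0],[0,0,0,0,0,0]]'
```

```text
0.14446964338673374
yaw 11.015055510631692 origin [ 0.6067553  -0.00644457] -x20: [ 0.58221588 -0.01122124] TCP in tray 0.02236678475527373
clock: 17.6
position: [0.6279, 0.0002, 0.008]
orientation: [3.142, -0.0, 0.193]
force: [-1.6, -0.8, 3.9]
gripper_width: 0.039
gripper_force: 15.0
```

```bash
python3 -m crank '[[0,0,0,0,0,0],[0,0,0,0,0,0],[0,0,0,0,0,0],[0,0,0,0,0,0],[0,0,0.03,0,0,0],[0,0,0.09,0,0,0],[0,0,0.08,0,0,0],[-0.05,0.002,0,0,0,0],[-0.11,0.004,0,0,0,0],[-0.12,0.005,0,0,0,0]]' 56
python3 -m crank '[[-0.11,0.005,0,0,0,0],[-0.056,0.002,0,0,0,0],[0,0,-0.06,0,0,0],[0,0,-0.06,0,0,0],[0,0,-0.05,0,0,0],[0,0,-0.025,0,0,0],[0,0,-0.01,0,0,0],[0,0,-0.005,0,0,0],[0,0,0,0,0,0],[0,0,0,0,0,0]]' 
python3 - <<'E'
from h import *
save("wrist","w6"); print(state()["position"])
E
```

```text
clock: 18.85
position: [0.5157, 0.0047, 0.0891]
orientation: [3.141, -0.002, 0.193]
force: [-0.7, 0.9, -0.4]
gripper_width: 0.0563
gripper_force: 0.0
clock: 20.1
position: [0.45, 0.0075, 0.0044]
orientation: [3.141, -0.001, 0.193]
force: [-0.2, -0.2, 0.3]
gripper_width: 0.0562
gripper_force: 0.0
[0.44986517 0.00745754 0.00428776]
```

View pics/w6.png

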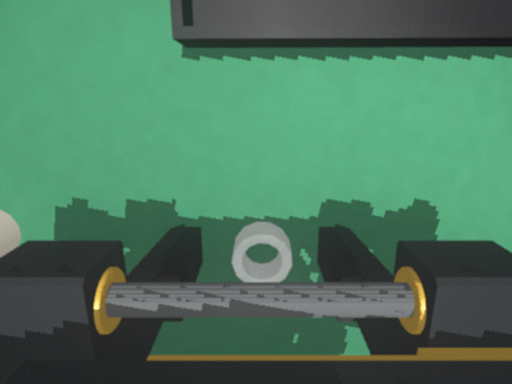

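The small collar sits centred between the open fingers at (255,262).

```bash
python3 -m crank '[[0,0,0,0,0,0],[0,0,0,0,0,0],[0,0,0,0,0,0],[0,0,0,0,0,0],[0,0,0,0,0,0],[0,0,0,0,0,0],[0,0,0,0,0,0],[0,0,0,0,0,0],[0,0,0,0,0,0],[0,0,0,0,0,0]]' 0 15
python3 -m crank '[[0,0,0.04,0,0,0],[0,0,0.07,0,0,0],[0,0,0.065,0,0,0],[0.06,-0.008,0,0,0,0],[0.09,-0.013,0,0,0,0],[0.09,-0.013,0,0,0,0],[0.06,-0.01,0,0,0,0],[0.026,-0.004,0,0,0,0],[0,0,0,0,0,0],[0,0,0,0,0,0]]'
python3 -m crank '[[0,0,-0.04,0,0,0],[0,0,-0.06,0,0,0],[0,0,-0.035,0,0,0],[0,0,-0.014,0,0,0],[0,0,-0.008,0,0,0],[0,0,-0.005,0,0,0],[0,0,-0.002,0,0,0],[0,0,0,0,0,0],[0,0,0,0,0,0],[0,0,0,0,0,0]]'
```

```text
clock: 21.4
position: [0.4494, 0.0075, 0.0039]
orientation: [3.142, 0.0, 0.193]
force: [-0.1, 0.2, 1.1]
gripper_width: 0.0268
gripper_force: 15.0
clock: 22.65
position: [0.5787, -0.0116, 0.0738]
orientation: [-3.141, 0.001, 0.193]
force: [-0.0, 0.8, -0.6]
gripper_width: 0.0265
gripper_force: 15.0
clock: 23.9
position: [0.58, -0.0117, 0.0085]
orientation: [3.141, -0.0, 0.193]
force: [0.5, 0.4, -0.5]
gripper_width: 0.0268
gripper_force: 15.0
```

```bash
python3 -m crank '[[0,0,-0.0015,0,0,0],[0,0,0,0,0,0],[0,0,0,0,0,0],[0,0,0,0,0,0],[0,0,0.03,0,0,0],[0,0,0.09,0,0,0],[0,0,0.12,0,0,0],[-0.06,0.06,0.03,0,0,0],[-0.08,0.08,0,0,0,0],[-0.09,0.09,0,0,0,0]]' 48
python3 -m crank '[[-0.08,0.08,0,0,0,0],[-0.06,0.0587,0,0,0,0],[0,0,0,0,0,0],[0,0,-0.06,0,0,0],[0,0,-0.07,0,0,0],[0,0,-0.07,0,0,0],[0,0,-0.04,0,0,0],[0,0,-0.02,0,0,0],[0,0,-0.006,0,0,0],[0,0,0,0,0,0]]' 62
python3 - <<'E'
from h import *
save("wrist","w7"); print(state()["position"])
E
```

```text
clock: 25.15
position: [0.4879, 0.0809, 0.1172]
orientation: [3.142, -0.003, 0.192]
force: [-0.0, 0.7, 0.1]
gripper_width: 0.0481
gripper_force: 0.0
clock: 26.4
position: [0.4326, 0.1358, 0.0099]
orientation: [-3.142, -0.001, 0.193]
force: [-0.3, 0.7, 0.1]
gripper_width: 0.062
gripper_force: 0.0
[0.43268572 0.1359174  0.01000882]
```

View pics/w7.png

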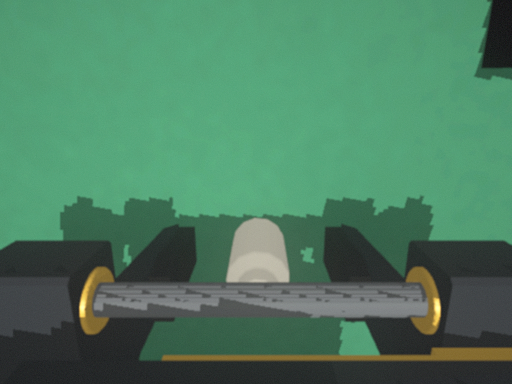

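The tall vial stands upright and centred between the fingers (col 258).

```bash
python3 -m crank '[[0,0,-0.006,0,0,0],[0,0,-0.006,0,0,0],[0,0,0,0,0,0],[0,0,0,0,0,0],[0,0,0,0,0,0],[0,0,0,0,0,0],[0,0,0,0,0,0],[0,0,0,0,0,0],[0,0,0,0,0,0],[0,0,0,0,0,0]]' 0 15
python3 -m crank '[[0,0,0.05,0,0,0],[0,0,0.1,0,0,0],[0,0,0.1,0,0,0],[0.03,-0.06,0,0,0,0],[0.05,-0.096,0,0,0,0],[0.05,-0.096,0,0,0,0],[0.05,-0.096,0,0,0,0],[0.05,-0.096,0,0,0,0],[0.05,-0.096,0,0,0,0],[0.05,-0.096,0,0,0,0]]'
python3 -m crank '[[0.06,-0.11,0,0,0,0],[0.06,-0.11,0,0,0,0],[0.035,-0.07,0,0,0,0],[0.02,-0.038,0,0,0,0],[0,0,0,0,0,0],[0,0,0,0,0,0],[0,0,0,0,0,0],[0,0,0,0,0,0],[0,0,0,0,0,0],[0,0,0,0,0,0]]'
python3 - <<'E'
from h import *
save("wrist","w8"); print(state()["position"])
E
```

```text
clock: 27.7
position: [0.4319, 0.1357, 0.0045]
orientation: [-3.142, 0.0, 0.193]
force: [0.0, -0.7, -0.0]
gripper_width: 0.0253
gripper_force: 15.0
clock: 28.95
position: [0.5643, -0.12, 0.1043]
orientation: [-3.141, 0.0, 0.193]
force: [0.7, -0.3, -0.8]
gripper_width: 0.0256
gripper_force: 15.0
clock: 30.2
position: [0.6339, -0.2496, 0.1046]
orientation: [3.142, -0.0, 0.193]
force: [0.3, 0.9, -0.4]
gripper_width: 0.0254
gripper_force: 15.0
[ 0.63388906 -0.24976371  0.10455495]
```

View pics/w8.png

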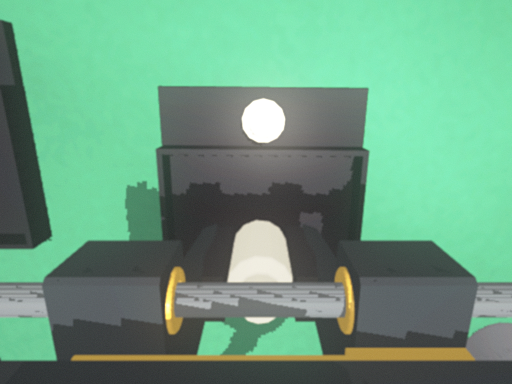

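The vial hangs upright over the vial bay, whose far wall is at row ~148, cols 158–367. That is the same geometry as at the collar tray, so I'll lower it.

```bash
python3 -m crank '[[0,0,-0.03,0,0,0],[0,0,-0.06,0,0,0],[0,0,-0.07,0,0,0],[0,0,-0.04,0,0,0],[0,0,-0.02,0,0,0],[0,0,-0.01,0,0,0],[0,0,-0.005,0,0,0],[0,0,-0.004,0,0,0],[0,0,-0.001,0,0,0],[0,0,0,0,0,0]]'
```

```text
clock: 31.5
position: [0.6341, -0.2499, 0.0089]
orientation: [3.141, -0.0, 0.193]
force: [0.1, -0.1, -0.3]
gripper_width: 0.0254
gripper_force: 15.0
```

```bash
python3 -m crank '[[0,0,-0.0015,0,0,0],[0,0,0,0,0,0],[0,0,0,0,0,0],[0,0,0,0,0,0],[0,0,0.03,0,0,0],[0,0,0.1,0,0,0],[0,0,0.12,0,0,0],[0,0,0.05,0,0,0],[-0.06,0.035,0,0,0,0],[-0.1,0.058,0,0,0,0]]' 48
python3 -m crank '[[-0.11,0.064,0,0,0,0],[-0.11,0.064,0,0,0,0],[-0.08,0.045,0,0,0,0],[-0.04,0.023,0,0,0,0],[0,0,0,0,0,0],[0,0,0,0,0,0],[0,0,0,0,0,0],[0,0,0,0,0,0],[0,0,0,0,0,0],[0,0,0,0,0,0]]' 70
python3 - <<'E'
from h import *
save("wrist","w9"); print(state()["position"])
E
```

```text
clock: 32.75
position: [0.57, -0.2128, 0.1282]
orientation: [3.141, -0.001, 0.193]
force: [-2.4, -0.3, -0.3]
gripper_width: 0.0482
gripper_force: 0.0
clock: 34.0
position: [0.4339, -0.1343, 0.1278]
orientation: [-3.141, 0.0, 0.193]
force: [-0.4, -0.1, -0.1]
gripper_width: 0.0702
gripper_force: 0.0
[ 0.43391791 -0.1343063   0.12782877]
```

View pics/w9.png

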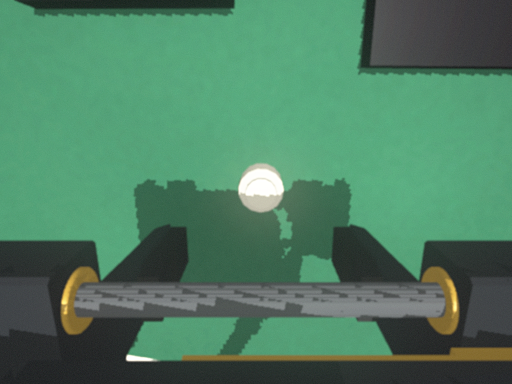

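The short vial shows at (188,261).

```bash
python3 - <<'E'
from h import *
print(ray("wrist",(188,261),.024),ray("wrist",(187,261),.033))
E
python3 -m crank '[[0,0,-0.05,0,0,0],[0,0,-0.08,0,0,0],[0,0,-0.08,0,0,0],[0,0,-0.06,0,0,0],[0,0,-0.025,0,0,0],[0,0,-0.01,0,0,0],[0,0,-0.005,0,0,0],[0,0,0,0,0,0],[0,0,0,0,0,0],[0,0,0,0,0,0]]'
```

```text
[ 0.43395315 -0.13602246  0.024     ] [ 0.43718387 -0.13535009  0.033     ]
clock: 35.3
position: [0.4342, -0.1344, 0.0043]
orientation: [3.141, -0.001, 0.193]
force: [-0.3, 0.1, 0.2]
gripper_width: 0.0695
gripper_force: 0.0
```

```bash
python3 -m crank '[[0,0,0,0,0,0],[0,0,0,0,0,0],[0,0,0,0,0,0],[0,0,0,0,0,0],[0,0,0,0,0,0],[0,0,0,0,0,0],[0,0,0,0,0,0],[0,0,0,0,0,0],[0,0,0,0,0,0],[0,0,0,0,0,0]]' 0 15
python3 -m crank '[[0,0,0.04,0,0,0],[0,0,0.08,0,0,0],[0,0,0.08,0,0,0],[0.05,-0.04,0,0,0,0],[0.09,-0.075,0,0,0,0],[0.09,-0.075,0,0,0,0],[0.09,-0.075,0,0,0,0],[0.058,-0.045,0,0,0,0],[0,0,0,0,0,0],[0,0,0,0,0,0]]'
python3 - <<'E'
from h import *
save("wrist","w10"); print(state()["position"])
E
```

```text
clock: 36.55
position: [0.4339, -0.1342, 0.0039]
orientation: [-3.142, 0.0, 0.193]
force: [-0.2, 0.6, 0.2]
gripper_width: 0.0351
gripper_force: 15.0
clock: 37.8
position: [0.5842, -0.2576, 0.084]
orientation: [-3.141, 0.001, 0.193]
force: [-0.6, -0.6, -1.9]
gripper_width: 0.0357
gripper_force: 15.0
[ 0.58390633 -0.25741129  0.0839241 ]
```

View pics/w10.png

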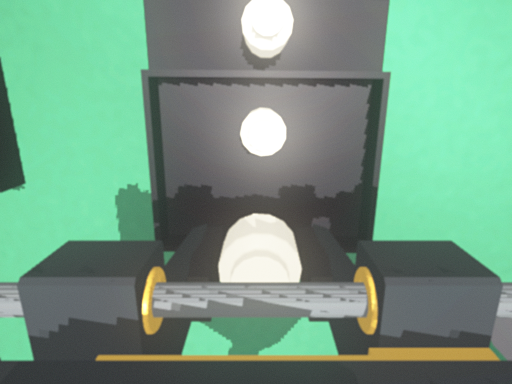

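The tall vial stands in the bay at (132,263), and the short vial is held in front of it, clear. The far wall's outer edge is at row ~72, cols 143–389.

```bash
python3 - <<'E'
from h import *
c=viewer.get_calibration("wrist")
a=ray("wrist",(72,143),.024,c);b=ray("wrist",(72,389),.024,c); d=(b-a); print(np.linalg.norm(d)); d/=np.linalg.norm(d); nx=np.array([-d[1],d[0]]); nx*=np.sign(nx[0]); o=(a+b)[:2]/2-nx*.059
print("origin",o,"TCP in tray",(state()["position"][:2]-o)@nx,"tall",(ray("wrist",(132,263),.04,c)[:2]-o)@nx)
E
python3 -m crank '[[0,0,-0.03,0,0,0],[0,0,-0.06,0,0,0],[0,0,-0.05,0,0,0],[0,0,-0.025,0,0,0],[0,0,-0.01,0,0,0],[0,0,-0.007,0,0,0],[0,0,-0.004,0,0,0],[0,0,-0.001,0,0,0],[0,0,0,0,0,0],[0,0,0,0,0,0]]'
```

```text
0.1459187669643722
origin [ 0.60864049 -0.25693763] TCP in tray -0.024367650006809603 tall 0.02538956130811053
clock: 39.1
position: [0.5852, -0.2584, 0.0093]
orientation: [3.141, -0.0, 0.193]
force: [-0.5, 0.7, -0.7]
gripper_width: 0.0355
gripper_force: 15.0
```

```bash
python3 -m crank '[[0,0,-0.0015,0,0,0],[0,0,-0.0012,0,0,0],[0,0,0,0,0,0],[0,0,0,0,0,0],[0,0,0,0,0,0],[0,0,0,0,0,0],[0,0,0,0,0,0],[0,0,0,0,0,0],[0,0,0,0,0,0],[0,0,0,0,0,0]]'
python3 -m crank '[[0,0,0,0,0,0],[0,0,0,0,0,0],[0,0,0,0,0,0],[0,0,0,0,0,0],[0,0,0.03,0,0,0],[0,0,0.08,0,0,0],[0,0,0.12,0,0,0],[0,0,0.12,0,0,0],[0,0,0.12,0,0,0],[-0.1,0,0,0,0,0]]' 56
python3 -m crank '[[-0.1,0,0,0,0,0],[-0.1,0,0,0,0,0],[-0.1,0,0,0,0,0],[0,0,0,0,0,0],[0,0,0,0,0,0],[0,0,0,0,0,0],[0,0,0,0,0,0],[0,0,0,0,0,0],[0,0,0,0,0,0],[0,0,0,0,0,0]]'
python3 - <<'E'
from h import *
a=save("top","t2")[130:265,90:440]; b=save("scene","s2")[110:350,140:400]
cv2.imwrite("pics/fin.png",np.vstack([cv2.resize(a,(640,247),interpolation=2),cv2.resize(b,(640,350),interpolation=2)])[...,::-1])
print(state()["position"],state()["force"])
E
```

```text
clock: 40.35
position: [0.5851, -0.2583, 0.008]
orientation: [3.142, -0.0, 0.193]
force: [-0.3, 0.3, -0.0]
gripper_width: 0.0352
gripper_force: 15.0
clock: 41.6
position: [0.5499, -0.2602, 0.2035]
orientation: [3.133, -0.011, 0.194]
force: [-0.9, -0.2, -0.1]
gripper_width: 0.0557
gripper_force: 0.0
clock: 42.85
position: [0.4251, -0.2582, 0.1959]
orientation: [-3.141, 0.0, 0.193]
force: [0.1, 0.6, 0.3]
gripper_width: 0.056
gripper_force: 0.0
[ 0.42507336 -0.258262    0.19595231] [-0.03184501 -0.83380428  0.16112342]
```

View pics/fin.png

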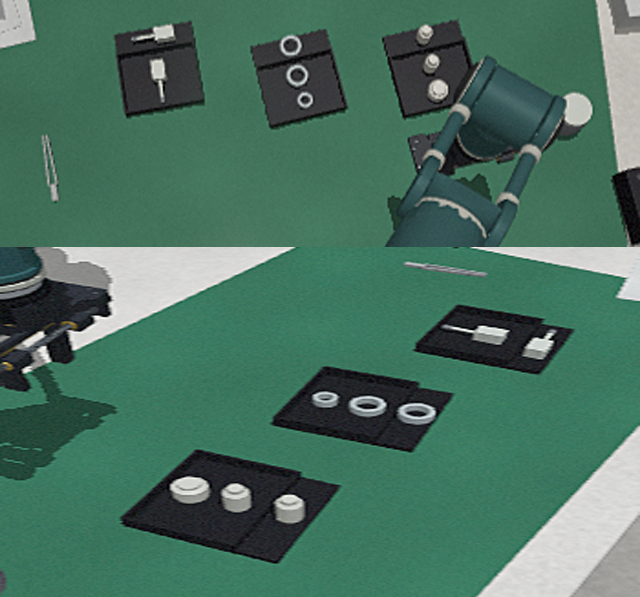

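Both views show all five parts placed in their trays. The vials stand upright at top-crop (431,63) and (438,90), the collars lie flat at (297,75) and (305,100), and the applicator lies down at (158,78). The jar and tweezers have not moved.

```bash
python3 -c "
from h import *
print(workorder.hand_in())"
```

```text
the job is handed in; nothing more can be done
None
```

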